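# Find the loose footstool leg and set it up for glueing

### The job

One of the four legs of the upside-down footstool has come loose: find it by rocking the legs sideways to feel which one has play in its joint, and draw that one out. Lay it across the two battens of the wooden rest and let go, then take it again and stand it on its white foot, tenon straight up, wholly on the green mat, and let go. Leave the sound legs in the stool and do not shift the other things on the table.

Things in the scene. Friction and masses are not known exactly. Their poses are not given: they have to be found in the camera images.
- stool: Footstool lying upside down, fixed: dark seat board 220 mm (its x) by 200 mm (its y) on a blue cushion. Origin on the table under its centre, z up; the board's upturned underside is 45 mm above the table. The four legs stand up from it at (x, y) = (+-80, +-70) mm in its frame, flat sides along its x and y; which letter stands where varies.
- leg_a_mid (a point): Leg: square wooden bar 34 x 34 mm, 110 mm long, about 100 g; at one end a pale round tenon 16 mm thick, 26 mm long, at the other a flat foot, its last 30 mm white. The point is the centre of the 110 mm bar; z runs along the leg from tenon to foot, x and y are square to its flat sides. At the start z is up (foot up), the tenon hidden in the board, the point 100 mm above the table.
- leg_b_mid (a point): Leg, the same to look at as leg a. Three of the four legs are fast: pushed sideways with 5 N half-way up, they give less than 3 mm there and stop.
- leg_c_mid (a point): Leg, the same to look at as leg a. One of the four, any of them, is loose, though it stands upright too: it yields to under 1 N, and half-way up moves some 10 mm to any side by shifting and then tilting (to about 0.1 rad), and drops back upright by itself.
- leg_d_mid (a point): Leg, the same to look at as leg a. The loose leg can be drawn straight up out of its 26 mm deep mortise with no more force than its weight.
- rest_top (a point): Wooden rest, fixed: plywood board 90 mm (its x) by 110 mm (its y), 8 mm thick, with two battens along its x, 12 mm thick, centred 36 mm either side of the middle, 60 mm clear between them, tops 30 mm above the table. The point is midway between the battens, level with their tops, z up. A leg lies across both battens, along the rest's y, its centre 17 mm above this point.
- mat_top (a point): Green square glueing mat, fixed, 130 x 130 mm, 4 mm thick, sides along its x and y. The point is the centre of its top, z up. A leg standing on it has its centre 55 mm above this point.
- glue_bottle: Bystander: yellow glue bottle with a red cap, 48 mm across, 130 mm tall. Origin on its underside.
- mallet: Bystander: rubber mallet lying down, 24 mm thick wooden handle, black head 90 mm wide and 50 mm across; 210 mm long. Origin on its underside.
- tape_measure: Bystander: black tape measure, 65 x 40 x 60 mm tall. Origin on its underside.
- mug: Bystander: blue mug, 80 mm across, 90 mm tall. Origin on its underside.
- screw_jar: Bystander: glass jar with a steel lid, 60 mm across, 70 mm tall. Origin on its underside.
- screwdriver: Bystander: screwdriver with an orange handle, lying down, about 200 mm long. Origin on its underside.

How it is judged (in metres and radians):
On the way, in this order (a step that is already met when the one before it is completed fails the run):
1. the loose leg is rocked more than 0.05 rad (3 degrees), or its middle shifted more than 3.5 mm, to a side while still down in its mortise ((((angle between leg_a_mid's own z axis and vertical above 0.05 rad or distance of leg_a_mid from where it was at the start of the episode above 0.0035 m) and angle between leg_a_mid's own z axis and vertical below 0.4 rad and height (world z) of leg_a_mid below 0.1032 m) or ((angle between leg_b_mid's own z axis and vertical above 0.05 rad or distance of leg_b_mid from where it was at the start of the episode above 0.0035 m) and angle between leg_b_mid's own z axis and vertical below 0.4 rad and height (world z) of leg_b_mid below 0.1032 m) or ((angle between leg_c_mid's own z axis and vertical above 0.05 rad or distance of leg_c_mid from where it was at the start of the episode above 0.0035 m) and angle between leg_c_mid's own z axis and vertical below 0.4 rad and height (world z) of leg_c_mid below 0.1032 m) or ((angle between leg_d_mid's own z axis and vertical above 0.05 rad or distance of leg_d_mid from where it was at the start of the episode above 0.0035 m) and angle between leg_d_mid's own z axis and vertical below 0.4 rad and height (world z) of leg_d_mid below 0.1032 m))), for 0.05 s.
2. that leg lies level across both battens of the rest, its centre within 30 mm of the rest's middle, let go and still (((angle between leg_a_mid's own z axis and vertical between 1.45 and 1.69 rad and horizontal distance between leg_a_mid and rest_top below 0.03 m and z of leg_a_mid in the frame of rest_top between 0.012 and 0.022 m and contact force between the fingers and leg_a below 0.05 N and linear speed of leg_a below 0.03 m/s) or (angle between leg_b_mid's own z axis and vertical between 1.45 and 1.69 rad and horizontal distance between leg_b_mid and rest_top below 0.03 m and z of leg_b_mid in the frame of rest_top between 0.012 and 0.022 m and contact force between the fingers and leg_b below 0.05 N and linear speed of leg_b below 0.03 m/s) or (angle between leg_c_mid's own z axis and vertical between 1.45 and 1.69 rad and horizontal distance between leg_c_mid and rest_top below 0.03 m and z of leg_c_mid in the frame of rest_top between 0.012 and 0.022 m and contact force between the fingers and leg_c below 0.05 N and linear speed of leg_c below 0.03 m/s) or (angle between leg_d_mid's own z axis and vertical between 1.45 and 1.69 rad and horizontal distance between leg_d_mid and rest_top below 0.03 m and z of leg_d_mid in the frame of rest_top between 0.012 and 0.022 m and contact force between the fingers and leg_d below 0.05 N and linear speed of leg_d below 0.03 m/s))), for 0.3 s.
At the end, for the whole second after the job is handed in: The loose leg stands at rest on its white foot on the green mat, tenon up, within 0.08 rad of upright, its centre no more than 60 mm from the mat's middle along each side; the three other legs are still upright in the stool, within 15 mm of where they were (((angle between leg_a_mid's own z axis and vertical above 3.06 rad and x of leg_a_mid in the frame of mat_top between -0.06 and 0.06 m and y of leg_a_mid in the frame of mat_top between -0.06 and 0.06 m and z of leg_a_mid in the frame of mat_top between 0.05 and 0.06 m and linear speed of leg_a below 0.02 m/s and distance of each of leg_b_mid, leg_c_mid, leg_d_mid from where it was at the start of the episode below 0.015 m and angle between each of leg_b_mid, leg_c_mid, leg_d_mid's own z axis and vertical below 0.1 rad) or (angle between leg_b_mid's own z axis and vertical above 3.06 rad and x of leg_b_mid in the frame of mat_top between -0.06 and 0.06 m and y of leg_b_mid in the frame of mat_top between -0.06 and 0.06 m and z of leg_b_mid in the frame of mat_top between 0.05 and 0.06 m and linear speed of leg_b below 0.02 m/s and distance of each of leg_a_mid, leg_c_mid, leg_d_mid from where it was at the start of the episode below 0.015 m and angle between each of leg_a_mid, leg_c_mid, leg_d_mid's own z axis and vertical below 0.1 rad) or (angle between leg_c_mid's own z axis and vertical above 3.06 rad and x of leg_c_mid in the frame of mat_top between -0.06 and 0.06 m and y of leg_c_mid in the frame of mat_top between -0.06 and 0.06 m and z of leg_c_mid in the frame of mat_top between 0.05 and 0.06 m and linear speed of leg_c below 0.02 m/s and distance of each of leg_a_mid, leg_b_mid, leg_d_mid from where it was at the start of the episode below 0.015 m and angle between each of leg_a_mid, leg_b_mid, leg_d_mid's own z axis and vertical below 0.1 rad) or (angle between leg_d_mid's own z axis and vertical above 3.06 rad and x of leg_d_mid in the frame of mat_top between -0.06 and 0.06 m and y of leg_d_mid in the frame of mat_top between -0.06 and 0.06 m and z of leg_d_mid in the frame of mat_top between 0.05 and 0.06 m and linear speed of leg_d below 0.02 m/s and distance of each of leg_a_mid, leg_b_mid, leg_c_mid from where it was at the start of the episode below 0.015 m and angle between each of leg_a_mid, leg_b_mid, leg_c_mid's own z axis and vertical below 0.1 rad))); the robot touches nothing.
It fails at once if a bystander (glue bottle, mallet, tape measure, mug, jar, screwdriver) is pushed more than 30 mm out of its place (distance of any of glue_bottle, mallet, tape_measure, mug, screw_jar, screwdriver from where it was at the start of the episode above 0.03 m).
It also fails if it takes over 72 s, if anything falls off the work surface, if the arm or the gripper's body presses on something with over 40 N, if the wrist force passes 120 N, or if a joint passes its speed limit or range.

### The arm

A 6-joint arm with a two-finger parallel gripper is mounted at the origin on the work surface. World frame = base frame: x ahead of the robot, y to its left, z up, the work surface at z = 0. Lengths are in m, angles in degrees, forces in N, time in s.
With the tool pointing down it reaches from about 0.35 to 0.875 m from the base axis. Payload 15.5 kg.
Tool frame: the origin (TCP) lies midway between the tips of the shut fingers; the grasp point (between the pads) lies arm.grip_depth behind it (arm.grip_depth is the distance from the TCP to the grasp point, in m); z points along the fingers, y is the line along which they close (so a half turn about z gives the same grasp; the last joint's range is limited). The gripper opens to 85 mm and grips with 20 to 120 N. Pads are 22 mm wide; open, the fingers measure 114 mm over their backs; the gripper's body (76 mm by 85 mm) begins 54 mm behind the grasp point. The pads swing forward as they close: fully open they stand 13 mm farther back than shut.
Start: joints at [69.414, 28.281, 77.091, -0, 74.628, -5.472], TCP at [0.163, 0.603, 0.231] pointing down, gripper open.
Joint ranges: [-166.48, 166.48], [-47.26, 123.95], [12.59, 153.08], [-70.14, 250.14], [6.76, 159.57], [-176.63, 176.63]. Speed limits (degrees/s): [108.29, 108.29, 147.25, 172.46, 172.46, 172.46].

### API

Orientations are given as [roll, pitch, yaw] about the fixed x, y, z axes, in that order (R = Rz(yaw) Ry(pitch) Rx(roll)).
In Python, from rig import arm, imaging, finish_job gives the robot as it stands. The module is installed in compiled form; this text tells all that it offers.
- The arm moves only by the tool drive_tool, never from a script. Its argument "series" is a list of rows, each an object of numbers: "fingers": the opening, from -1 (shut) to 1 (fully open); "x", "y", "z": the shift along the tool's x, y, z in cm; "wx", "wy", "wz": the turn, a rotation vector about the tool's x, y, z in degrees. In form: [{"fingers": .., "x": .., "y": .., "z": .., "wx": .., "wy": .., "wz": ..}, ...]. A call has 1 to 12 rows; each row is the pose to reach, as a shift and turn from the pose commanded when the call began, along the tool's axes at that moment; what a row does not reach only later rows make up. A row lasts 1/12 s, in which the tool goes at most 41.7 mm and 7.16 degrees, less where a joint would pass 70% of its speed; a pose out of reach is approached as far as the arm can. A call with a gripper value outside its range is refused whole. The fingers move at their own pace and stop on an object; "grip_force" is the grip in N (left out, the last holds). Time passes only in rows, so rows that repeat a pose let the fingers close. It gives the time, the measured TCP pose, the force, the opening and the grip force at its end, in the units of the state.
- arm.observe(): the state, without advancing time (a new reading comes with each control period).
- imaging.snapshot(name): name is "scene" or "top" or "wrist"; returns the picture (480x640x3 uint8, red, green, blue); there is no depth.
- imaging.camera_info(name): a dict with "mtx" (3x3 intrinsics, pixels), "R" (3x3) and "t" (3): a world point X has camera coordinates R X + t; the wrist camera has in their place "hand_eye" (4x4, takes a point from camera to tool coordinates, whose origin is the TCP and whose axes are the flange's). Camera axes: x right, y down, z forward; pixel columns grow to the right and rows downward; lengths in m; the calibration is good to about 2 mm. A picture is of the moment at which its call begins: read the wrist's pose just before it. camera_info takes no time and is no camera call.
- finish_job(): hands the job in; it is judged then, once.
The state is a dict: "time": time; "joint_pos": joint angles; "qvel": joint speeds; "tau": joint torques, N m; "eef_pos": TCP position; "ee_rot": TCP orientation; "contact_force": force on the tool from outside, world axes, zero at the start; "wrist_torque": the same for the moment, N m; "gripper_width": opening from 0.0 (shut) to 1.0 (fully open); "grip_force": force on a finger pad.
Only numpy, scipy, OpenCV 4.12 (cv2) and the standard library are available. Lean on these libraries where they do the work, as an engineer would, in place of code of your own. Each camera call takes 0.05 s, during which the arm holds its last target. There are 200 camera calls.

## Working session

There is one attempt and no reset: what is moved stays moved. The work goes in short steps, Python scripts to look and compute and a tool call to move; the robot and the scene stay as the last step left them, time stands still between calls to the robot, and variables do not carry over. Pictures are saved under pics/ and viewed, at most 13 in all, crops included, and the job is handed in when it is done.

Besides the shell and the picture viewer there is one more tool, called after "Request:" as name(argument=value, ...) on one line, values as JSON. drive_tool: Moves the arm, as the interface text tells. Its arguments: {"type":"object","properties":{"series":{"type":"array"},"grip_force":{"type":"number"}},"required":["series"]}

```bash
mkdir -p pics
python3 - <<'E'
from rig import arm, imaging
import cv2, numpy as np
s=arm.observe(); print({k:np.round(s[k],3) for k in ('time','eef_pos','ee_rot','contact_force','gripper_width')}, arm.grip_depth)
for n in ('scene','top'):
    im=imaging.snapshot(n); cv2.imwrite(f'pics/{n}0.png',im[:,:,::-1])
    c=imaging.camera_info(n); print(n,np.round(c['mtx'],1).tolist(),np.round(-np.array(c['R']).T@np.array(c['t']),3),np.round(c['R'],3).tolist())
print(imaging.camera_info('wrist'))
E
```

```text
{'time': np.float64(0.0), 'eef_pos': array([0.163, 0.603, 0.231]), 'ee_rot': array([-1.79934e+02, -6.00000e-03,  1.64885e+02]), 'contact_force': array([-0.235, -0.247,  0.477]), 'gripper_width': np.float64(1.001)} 0.0187
scene [[598.1, 0.0, 319.4], [0.0, 598.1, 240.4], [0.0, 0.0, 1.0]] [1.222 1.15  1.087] [[-0.871, 0.491, 0.022], [0.275, 0.525, -0.806], [-0.407, -0.696, -0.592]]
top [[443.2, 0.0, 323.7], [0.0, 443.2, 234.3], [0.0, 0.0, 1.0]] [ 0.272 -0.043  1.311] [[0.101, -0.995, -0.003], [-0.974, -0.098, -0.205], [0.204, 0.024, -0.979]]
{'mtx': array([[385.38810133,   0.        , 323.8664891 ],
       [  0.        , 385.38810133, 237.90375241],
       [  0.        ,   0.        ,   1.        ]]), 'hand_eye': array([[-6.43426879e-04, -9.52578038e-01, -3.04293720e-01,
         7.78281484e-02],
       [ 9.99999641e-01, -4.45098193e-04, -7.21131821e-04,
         7.94011547e-05],
       [ 5.51493750e-04, -3.04294075e-01,  9.52577982e-01,
        -1.41488046e-01],
       [ 0.00000000e+00,  0.00000000e+00,  0.00000000e+00,
         1.00000000e+00]])}
```

View pics/top0.png

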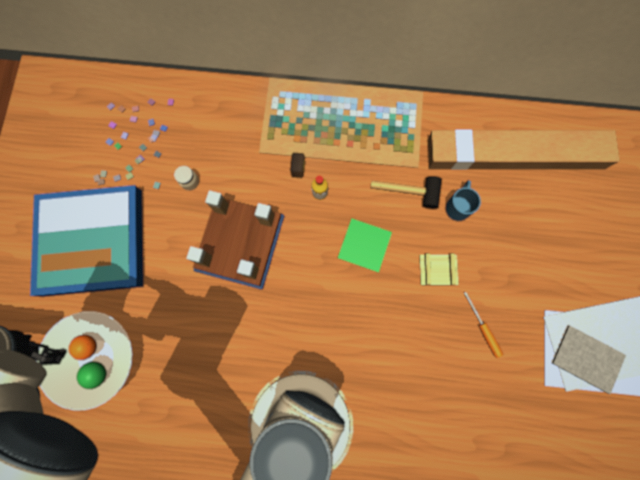

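View pics/scene0.png

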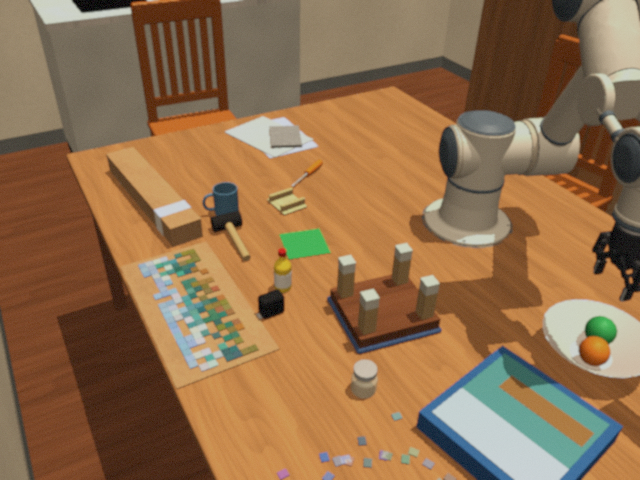

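The top view shows four white feet near (217,199), (264,211), (197,254) and (246,267). The green mat is at (365,245), and the yellow rest at (439,269) has its battens on the left and right. The glue bottle is at (320,187). Next I'll turn these into world points.

```bash
cat > h.py <<'E'
import cv2, numpy as np
from rig import arm, imaging
def ray(n,uv,z):
    c=imaging.camera_info(n);R=np.array(c['R']);C=-R.T@np.array(c['t'])
    d=R.T@np.linalg.inv(c['mtx'])@np.array([*uv,1.]);return (C+d*(z-C[2])/d[2])
def blobs(mask,amin):
    cs,_=cv2.findContours(mask.astype('uint8'),cv2.RETR_EXTERNAL,cv2.CHAIN_APPROX_NONE)
    return [c for c in cs if cv2.contourArea(c)>amin]
def rect(n,c,z):
    P=np.array([ray(n,p[0],z)[:2] for p in c])
    (cx,cy),(w,h),a=cv2.minAreaRect((P*1000).astype(np.float32));return np.round([cx,cy,w,h,a],1)
E
python3 - <<'E'
from h import *
im=cv2.imread('pics/top0.png');hsv=cv2.cvtColor(im,cv2.COLOR_BGR2HSV);H,S,V=cv2.split(hsv)
roi=np.zeros(H.shape,bool);roi[180:300,185:490]=1
for nm,m,z,a in (('mat',(H>45)&(H<75)&(S>120)&roi,.004,300),('rest',(H>22)&(H<33)&(S>60)&(V>150)&roi,.015,100),('feet',(S<90)&(V>140)&roi,.155,60)):
    for c in blobs(m,a): print(nm,c.reshape(-1,2).mean(0).round(),cv2.boundingRect(c),rect('top',c,z))
crop=np.hstack([cv2.resize(im[180:300,180:300],None,fx=3.3,fy=3.3,interpolation=2),cv2.resize(im[220:320,400:500],(396,396),interpolation=2)])
cv2.imwrite('pics/crop1.png',crop)
E
```

```text
mat [364. 245.] (338, 219, 53, 53) [ 525.  -135.6  126.7  128.3   76.2]
rest [454. 269.] (451, 254, 7, 31) [ 476.6 -402.    88.6   17.2    5.6]
rest [437. 270.] (426, 254, 24, 31) [ 471.8 -354.2   88.6   66.9    5.8]
feet [244. 267.] (237, 259, 16, 17) [404.7 183.6  37.2  38.1  81.7]
feet [194. 254.] (186, 246, 17, 16) [425.9 320.9  35.8  38.5  80.9]
feet [262. 210.] (254, 203, 17, 15) [562.1 158.   37.1  36.9  81.3]
feet [213. 197.] (205, 190, 17, 15) [583.6 295.1  36.8  37.3  80.9]
```

View pics/crop1.png

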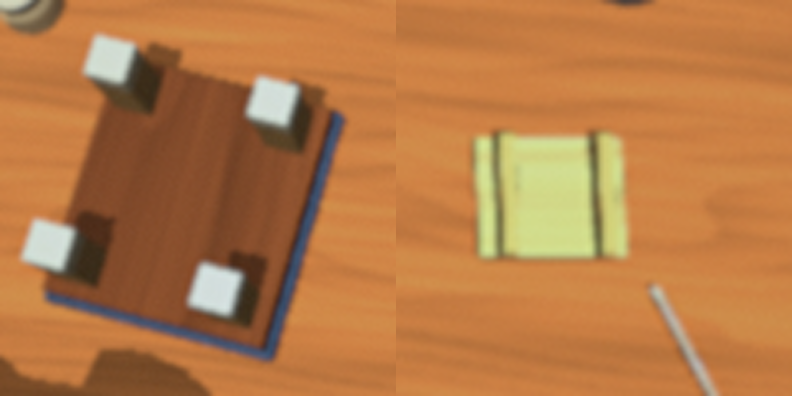

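Four legs found: P1(405,184), P2(426,321), P3(562,158), P4(584,295) mm. Their spacing is 160 x 139 mm, which matches, and the stool yaw is -9.1°. I'll grasp with the tool tilted 45° so that a leg turned 90° can still be laid down with the tool clear of the table.

```bash
cat >> h.py <<'E'
from scipy.spatial.transform import Rotation as Ro
def go(G,hdeg,tilt,back=0.,up=0.):
    """shift (cm) / rotvec (deg) to put the grasp point at G (mm); tool tilted to point towards +h"""
    s=arm.observe();R0=Ro.from_euler('xyz',s['ee_rot'],degrees=True).as_matrix()
    b=np.radians(hdeg);x=np.array([np.cos(b),np.sin(b),0]);z=np.array([0,0,-1.])
    Rt=np.column_stack([x,np.cross(z,x),z])@Ro.from_euler('y',tilt,degrees=True).as_matrix()
    p=np.array(G)/1000+Rt[:,2]*(arm.grip_depth-back)+[0,0,up]
    print('xyz',np.round(R0.T@(p-s['eef_pos'])*100,2),'w',np.round(Ro.from_matrix(R0.T@Rt).as_rotvec(degrees=True),1),'tcp',p.round(3))
    return p
E
python3 -c "
from h import *
go([426,321,115],80.9,45,.13)"
```

```text
xyz [-33.59 -28.19   3.73] w [-32.9  36.5  79.3] tcp [0.414 0.243 0.194]
```

Request:
drive_tool(series=[{"fingers": 1, "x": -33.6, "y": -28.2, "z": 3.7, "wx": -32.9, "wy": 36.5, "wz": 79.3}, {"fingers": 1, "x": -33.6, "y": -28.2, "z": 3.7, "wx": -32.9, "wy": 36.5, "wz": 79.3}, {"fingers": 1, "x": -33.6, "y": -28.2, "z": 3.7, "wx": -32.9, "wy": 36.5, "wz": 79.3}, {"fingers": 1, "x": -33.6, "y": -28.2, "z": 3.7, "wx": -32.9, "wy": 36.5, "wz": 79.3}, {"fingers": 1, "x": -33.6, "y": -28.2, "z": 3.7, "wx": -32.9, "wy": 36.5, "wz": 79.3}, {"fingers": 1, "x": -33.6, "y": -28.2, "z": 3.7, "wx": -32.9, "wy": 36.5, "wz": 79.3}, {"fingers": 1, "x": -33.6, "y": -28.2, "z": 3.7, "wx": -32.9, "wy": 36.5, "wz": 79.3}, {"fingers": 1, "x": -33.6, "y": -28.2, "z": 3.7, "wx": -32.9, "wy": 36.5, "wz": 79.3}, {"fingers": 1, "x": -33.6, "y": -28.2, "z": 3.7, "wx": -32.9, "wy": 36.5, "wz": 79.3}, {"fingers": 1, "x": -33.6, "y": -28.2, "z": 3.7, "wx": -32.9, "wy": 36.5, "wz": 79.3}, {"fingers": 1, "x": -33.6, "y": -28.2, "z": 3.7, "wx": -32.9, "wy": 36.5, "wz": 79.3}, {"fingers": 1, "x": -33.6, "y": -28.2, "z": 3.7, "wx": -32.9, "wy": 36.5, "wz": 79.3}])

```text
time: 1.1
eef_pos: [0.4156, 0.2416, 0.1944]
ee_rot: [174.0, -38.2, 98.2]
contact_force: [1.6, 0.8, -0.6]
gripper_width: 1.001
grip_force: 0.0
```

```bash
python3 -c "
from h import *
print(arm.observe()['joint_pos'].round(1) if hasattr(arm.observe()['joint_pos'],'round') else arm.observe()['joint_pos'])
go([426,321,115],80.9,45,.13)"
```

```text
[ -3.8  21.5 113.5  47.5  57.6 -40.8]
xyz [ 0.11 -0.2   0.16] w [-5.5  6.1 13.2] tcp [0.414 0.243 0.194]
```

```bash
python3 -c "
from h import *
go([426,321,115],80.9,45,0)"
```

```text
xyz [ 1.33  1.19 13.03] w [-5.5  6.1 13.2] tcp [0.428 0.334 0.102]
```

Request:
drive_tool(series=[{"fingers": 1, "x": 0.1, "y": -0.2, "z": 0.2, "wx": -5.5, "wy": 6.1, "wz": 13.2}, {"fingers": 1, "x": 0.1, "y": -0.2, "z": 0.2, "wx": -5.5, "wy": 6.1, "wz": 13.2}, {"fingers": 1, "x": 0.1, "y": -0.2, "z": 0.2, "wx": -5.5, "wy": 6.1, "wz": 13.2}, {"fingers": 1, "x": 0.7, "y": 0.5, "z": 6.0, "wx": -5.5, "wy": 6.1, "wz": 13.2}, {"fingers": 1, "x": 1.0, "y": 0.9, "z": 9.5, "wx": -5.5, "wy": 6.1, "wz": 13.2}, {"fingers": 1, "x": 1.3, "y": 1.2, "z": 13.0, "wx": -5.5, "wy": 6.1, "wz": 13.2}, {"fingers": 1, "x": 1.3, "y": 1.2, "z": 13.0, "wx": -5.5, "wy": 6.1, "wz": 13.2}, {"fingers": 1, "x": 1.3, "y": 1.2, "z": 13.0, "wx": -5.5, "wy": 6.1, "wz": 13.2}])

```text
time: 1.77
eef_pos: [0.4245, 0.3374, 0.0999]
ee_rot: [-179.9, -44.8, 81.5]
contact_force: [-0.5, 0.8, 0.1]
gripper_width: 0.998
grip_force: 0.0
```

```bash
python3 -c "
from h import *
go([426,321,115],80.9,45,0)
cv2.imwrite('pics/w1.png',imaging.snapshot('wrist')[:,:,::-1])"
```

```text
xyz [-0.06  0.4  -0.33] w [-0.5  0.2  0.4] tcp [0.428 0.334 0.102]
```

View pics/w1.png

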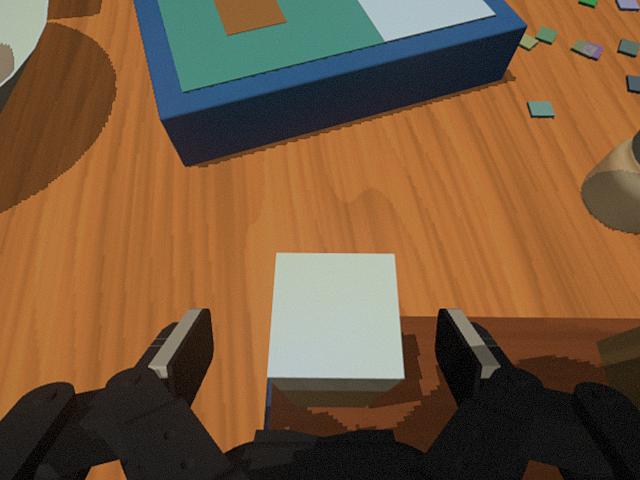

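The wrist view shows the leg between the pads: the foot face spans columns 275–400, about 12 px (3 mm) right of the finger midline. I'll centre, grip gently and rock it sideways.

Request:
drive_tool(grip_force=20, series=[{"fingers": 1, "x": 0, "y": 0.4, "z": -0.3}, {"fingers": -1, "x": 0, "y": 0.4, "z": -0.3}, {"fingers": -1, "x": 0, "y": 0.4, "z": -0.3}, {"fingers": -1, "x": 0, "y": 0.4, "z": -0.3}, {"fingers": -1, "x": 0, "y": 0.4, "z": -0.3}, {"fingers": -1, "x": 0, "y": 0.4, "z": -0.3}, {"fingers": -1, "x": 0, "y": 0.4, "z": -0.3}, {"fingers": -1, "x": 0, "y": 0.4, "z": -0.3}])

```text
validation failed for argument at $.se...
```

Request:
drive_tool(series=[{"fingers": -1, "y": 0.2}, {"fingers": -1, "y": 0.4}, {"fingers": -1, "y": 0.6}, {"fingers": -1, "y": 0.6}, {"fingers": -1, "y": 0.6}])

```text
validation failed for argument at $.se...
```

Request:
drive_tool(grip_force=20, series=[{"fingers": 1, "x": 0, "y": 0.4, "z": -0.3, "wx": 0, "wy": 0, "wz": 0}, {"fingers": -1, "x": 0, "y": 0.4, "z": -0.3, "wx": 0, "wy": 0, "wz": 0}, {"fingers": -1, "x": 0, "y": 0.4, "z": -0.3, "wx": 0, "wy": 0, "wz": 0}, {"fingers": -1, "x": 0, "y": 0.4, "z": -0.3, "wx": 0, "wy": 0, "wz": 0}, {"fingers": -1, "x": 0, "y": 0.4, "z": -0.3, "wx": 0, "wy": 0, "wz": 0}, {"fingers": -1, "x": 0, "y": 0.4, "z": -0.3, "wx": 0, "wy": 0, "wz": 0}, {"fingers": -1, "x": 0, "y": 0.4, "z": -0.3, "wx": 0, "wy": 0, "wz": 0}, {"fingers": -1, "x": 0, "y": 0.4, "z": -0.3, "wx": 0, "wy": 0, "wz": 0}])

```text
time: 2.48
eef_pos: [0.4295, 0.3327, 0.1038]
ee_rot: [180.0, -44.9, 81.2]
contact_force: [-2.1, -3.3, 6.1]
gripper_width: 0.394
grip_force: 19.3
```

Request:
drive_tool(series=[{"fingers": -1, "x": 0, "y": 0.2, "z": 0, "wx": 0, "wy": 0, "wz": 0}, {"fingers": -1, "x": 0, "y": 0.4, "z": 0, "wx": 0, "wy": 0, "wz": 0}, {"fingers": -1, "x": 0, "y": 0.6, "z": 0, "wx": 0, "wy": 0, "wz": 0}, {"fingers": -1, "x": 0, "y": 0.6, "z": 0, "wx": 0, "wy": 0, "wz": 0}, {"fingers": -1, "x": 0, "y": 0.6, "z": 0, "wx": 0, "wy": 0, "wz": 0}])

```text
time: 2.9
eef_pos: [0.4332, 0.3324, 0.1038]
ee_rot: [-179.7, -45.0, 81.1]
contact_force: [-9.5, -0.9, 11.8]
gripper_width: 0.396
grip_force: 25.8
```

P2 resisted, with the side force rising by about 7 N, so it is sound. Next is P4, 160 mm along the stool's x.

Request:
drive_tool(series=[{"fingers": -1, "x": 0, "y": -0.6, "z": 0, "wx": 0, "wy": 0, "wz": 0}, {"fingers": 1, "x": 0, "y": -0.6, "z": 0, "wx": 0, "wy": 0, "wz": 0}, {"fingers": 1, "x": 0, "y": -0.6, "z": 0, "wx": 0, "wy": 0, "wz": 0}, {"fingers": 1, "x": 0, "y": -0.6, "z": 0, "wx": 0, "wy": 0, "wz": 0}, {"fingers": 1, "x": 0, "y": -0.6, "z": 0, "wx": 0, "wy": 0, "wz": 0}, {"fingers": 1, "x": 0, "y": -0.6, "z": -4, "wx": 0, "wy": 0, "wz": 0}, {"fingers": 1, "x": 0, "y": -0.6, "z": -8, "wx": 0, "wy": 0, "wz": 0}, {"fingers": 1, "x": 0, "y": -0.6, "z": -12, "wx": 0, "wy": 0, "wz": 0}, {"fingers": 1, "x": 0, "y": -0.6, "z": -13, "wx": 0, "wy": 0, "wz": 0}, {"fingers": 1, "x": 0, "y": 3.4, "z": -13, "wx": 0, "wy": 0, "wz": 0}, {"fingers": 1, "x": 0, "y": 7.4, "z": -13, "wx": 0, "wy": 0, "wz": 0}, {"fingers": 1, "x": 0, "y": 11.4, "z": -13, "wx": 0, "wy": 0, "wz": 0}])

```text
time: 3.9
eef_pos: [0.5357, 0.2233, 0.196]
ee_rot: [179.9, -44.9, 81.2]
contact_force: [0.6, -0.1, -0.9]
gripper_width: 1.002
grip_force: 0.0
```

```bash
python3 -c "
from h import *
go([584,295,115],80.9,45,.13)
go([584,295,115],80.9,45,0)"
```

```text
xyz [-0.2   3.63  0.14] w [-0.2  0.1  0.2] tcp [0.572 0.217 0.194]
xyz [-0.17  3.67 13.14] w [-0.2  0.1  0.2] tcp [0.586 0.308 0.102]
```

Request:
drive_tool(series=[{"fingers": 1, "x": -0.2, "y": 3.6, "z": 0, "wx": 0, "wy": 0, "wz": 0}, {"fingers": 1, "x": -0.2, "y": 3.6, "z": 3, "wx": 0, "wy": 0, "wz": 0}, {"fingers": 1, "x": -0.2, "y": 3.6, "z": 7, "wx": 0, "wy": 0, "wz": 0}, {"fingers": 1, "x": -0.2, "y": 3.6, "z": 11, "wx": 0, "wy": 0, "wz": 0}, {"fingers": 1, "x": -0.2, "y": 3.6, "z": 13, "wx": 0, "wy": 0, "wz": 0}, {"fingers": 1, "x": -0.2, "y": 3.6, "z": 13, "wx": 0, "wy": 0, "wz": 0}, {"fingers": -1, "x": -0.2, "y": 3.6, "z": 13, "wx": 0, "wy": 0, "wz": 0}, {"fingers": -1, "x": -0.2, "y": 3.6, "z": 13, "wx": 0, "wy": 0, "wz": 0}, {"fingers": -1, "x": -0.2, "y": 3.6, "z": 13, "wx": 0, "wy": 0, "wz": 0}, {"fingers": -1, "x": -0.2, "y": 3.6, "z": 13, "wx": 0, "wy": 0, "wz": 0}, {"fingers": -1, "x": -0.2, "y": 3.6, "z": 13, "wx": 0, "wy": 0, "wz": 0}, {"fingers": -1, "x": -0.2, "y": 3.6, "z": 13, "wx": 0, "wy": 0, "wz": 0}])

```text
time: 4.9
eef_pos: [0.5842, 0.3068, 0.1031]
ee_rot: [179.9, -44.9, 81.2]
contact_force: [-0.6, -5.8, 7.9]
gripper_width: 0.397
grip_force: 28.1
```

Request:
drive_tool(series=[{"fingers": -1, "x": 0, "y": 0.2, "z": 0, "wx": 0, "wy": 0, "wz": 0}, {"fingers": -1, "x": 0, "y": 0.4, "z": 0, "wx": 0, "wy": 0, "wz": 0}, {"fingers": -1, "x": 0, "y": 0.6, "z": 0, "wx": 0, "wy": 0, "wz": 0}, {"fingers": -1, "x": 0, "y": 0.6, "z": 0, "wx": 0, "wy": 0, "wz": 0}, {"fingers": -1, "x": 0, "y": 0.6, "z": 0, "wx": 0, "wy": 0, "wz": 0}])

```text
time: 5.32
eef_pos: [0.5864, 0.3071, 0.1031]
ee_rot: [-179.7, -45.0, 81.1]
contact_force: [-19.1, -5.0, 19.2]
gripper_width: 0.395
grip_force: 31.9
```

P4 resisted hard (19 N), so it is sound. Next is P3.

Request:
drive_tool(series=[{"fingers": -1, "x": 0, "y": -0.6, "z": 0, "wx": 0, "wy": 0, "wz": 0}, {"fingers": 1, "x": 0, "y": -0.6, "z": 0, "wx": 0, "wy": 0, "wz": 0}, {"fingers": 1, "x": 0, "y": -0.6, "z": 0, "wx": 0, "wy": 0, "wz": 0}, {"fingers": 1, "x": 0, "y": -0.6, "z": 0, "wx": 0, "wy": 0, "wz": 0}, {"fingers": 1, "x": 0, "y": -0.6, "z": 0, "wx": 0, "wy": 0, "wz": 0}, {"fingers": 1, "x": 0, "y": -0.6, "z": -4, "wx": 0, "wy": 0, "wz": 0}, {"fingers": 1, "x": 0, "y": -0.6, "z": -8, "wx": 0, "wy": 0, "wz": 0}, {"fingers": 1, "x": 0, "y": -0.6, "z": -12, "wx": 0, "wy": 0, "wz": 0}, {"fingers": 1, "x": 0, "y": -0.6, "z": -13, "wx": 0, "wy": 0, "wz": 0}, {"fingers": 1, "x": -2, "y": -0.6, "z": -16, "wx": 0, "wy": 0, "wz": 0}, {"fingers": 1, "x": -5, "y": -0.6, "z": -18, "wx": 0, "wy": 0, "wz": 0}, {"fingers": 1, "x": -8, "y": -0.6, "z": -20, "wx": 0, "wy": 0, "wz": 0}])

```text
time: 6.32
eef_pos: [0.5531, 0.1108, 0.188]
ee_rot: [179.8, -44.9, 81.4]
contact_force: [0.9, 0.6, -0.2]
gripper_width: 1.003
grip_force: 0.0
```

```bash
python3 -c "
from h import *
go([562,158,115],80.9,45,.13)
go([562,158,115],80.9,45,0)"
```

```text
xyz [-1.77  0.11 -2.58] w [-0.2  0.1  0.3] tcp [0.55  0.08  0.194]
xyz [-1.75  0.15 10.42] w [-0.2  0.1  0.3] tcp [0.564 0.171 0.102]
```

Request:
drive_tool(series=[{"fingers": 1, "x": -1.8, "y": 0.1, "z": -2.6, "wx": 0, "wy": 0, "wz": 0}, {"fingers": 1, "x": -1.8, "y": 0.1, "z": 1, "wx": 0, "wy": 0, "wz": 0}, {"fingers": 1, "x": -1.8, "y": 0.1, "z": 5, "wx": 0, "wy": 0, "wz": 0}, {"fingers": 1, "x": -1.8, "y": 0.1, "z": 9, "wx": 0, "wy": 0, "wz": 0}, {"fingers": 1, "x": -1.8, "y": 0.1, "z": 10.4, "wx": 0, "wy": 0, "wz": 0}, {"fingers": 1, "x": -1.8, "y": 0.1, "z": 10.4, "wx": 0, "wy": 0, "wz": 0}, {"fingers": -1, "x": -1.8, "y": 0.1, "z": 10.4, "wx": 0, "wy": 0, "wz": 0}, {"fingers": -1, "x": -1.8, "y": 0.1, "z": 10.4, "wx": 0, "wy": 0, "wz": 0}, {"fingers": -1, "x": -1.8, "y": 0.1, "z": 10.4, "wx": 0, "wy": 0, "wz": 0}, {"fingers": -1, "x": -1.8, "y": 0.1, "z": 10.4, "wx": 0, "wy": 0, "wz": 0}, {"fingers": -1, "x": -1.8, "y": 0.1, "z": 10.4, "wx": 0, "wy": 0, "wz": 0}, {"fingers": -1, "x": -1.8, "y": 0.1, "z": 10.4, "wx": 0, "wy": 0, "wz": 0}])

```text
time: 7.32
eef_pos: [0.5641, 0.1711, 0.1019]
ee_rot: [179.9, -44.9, 81.3]
contact_force: [-2.0, -5.8, 8.5]
gripper_width: 0.392
grip_force: 27.2
```

Request:
drive_tool(series=[{"fingers": -1, "x": 0, "y": 0.2, "z": 0, "wx": 0, "wy": 0, "wz": 0}, {"fingers": -1, "x": 0, "y": 0.4, "z": 0, "wx": 0, "wy": 0, "wz": 0}, {"fingers": -1, "x": 0, "y": 0.6, "z": 0, "wx": 0, "wy": 0, "wz": 0}, {"fingers": -1, "x": 0, "y": 0.6, "z": 0, "wx": 0, "wy": 0, "wz": 0}, {"fingers": -1, "x": 0, "y": 0.6, "z": 0, "wx": 0, "wy": 0, "wz": 0}])

```text
time: 7.73
eef_pos: [0.5659, 0.1718, 0.102]
ee_rot: [-179.6, -45.0, 81.1]
contact_force: [-23.2, -7.1, 22.4]
gripper_width: 0.394
grip_force: 39.3
```

P3 resisted (23 N), so it is sound. Next is P1.

Request:
drive_tool(series=[{"fingers": -1, "x": 0, "y": -0.6, "z": 0, "wx": 0, "wy": 0, "wz": 0}, {"fingers": 1, "x": 0, "y": -0.6, "z": 0, "wx": 0, "wy": 0, "wz": 0}, {"fingers": 1, "x": 0, "y": -0.6, "z": 0, "wx": 0, "wy": 0, "wz": 0}, {"fingers": 1, "x": 0, "y": -0.6, "z": 0, "wx": 0, "wy": 0, "wz": 0}, {"fingers": 1, "x": 0, "y": -0.6, "z": 0, "wx": 0, "wy": 0, "wz": 0}, {"fingers": 1, "x": 0, "y": -0.6, "z": -4, "wx": 0, "wy": 0, "wz": 0}, {"fingers": 1, "x": 0, "y": -0.6, "z": -8, "wx": 0, "wy": 0, "wz": 0}, {"fingers": 1, "x": 0, "y": -0.6, "z": -12, "wx": 0, "wy": 0, "wz": 0}, {"fingers": 1, "x": 0, "y": -4.6, "z": -13, "wx": 0, "wy": 0, "wz": 0}, {"fingers": 1, "x": 0, "y": -8.6, "z": -13, "wx": 0, "wy": 0, "wz": 0}, {"fingers": 1, "x": 0, "y": -12.6, "z": -13, "wx": 0, "wy": 0, "wz": 0}, {"fingers": 1, "x": 0, "y": -16, "z": -13, "wx": 0, "wy": 0, "wz": 0}])

```text
time: 8.73
eef_pos: [0.395, 0.1051, 0.1934]
ee_rot: [180.0, -44.9, 81.2]
contact_force: [0.0, -0.6, -0.6]
gripper_width: 1.003
grip_force: 0.0
```

```bash
python3 -c "
from h import *
go([405,184,115],80.9,45,.13)
go([405,184,115],80.9,45,0)"
```

```text
xyz [ 0.08 -0.26  0.03] w [-0.2  0.1  0.2] tcp [0.393 0.106 0.194]
xyz [ 0.11 -0.21 13.03] w [-0.2  0.1  0.2] tcp [0.407 0.197 0.102]
```

Request:
drive_tool(series=[{"fingers": 1, "x": 0.1, "y": -0.3, "z": 0, "wx": 0, "wy": 0, "wz": 0}, {"fingers": 1, "x": 0.1, "y": -0.3, "z": 4, "wx": 0, "wy": 0, "wz": 0}, {"fingers": 1, "x": 0.1, "y": -0.3, "z": 8, "wx": 0, "wy": 0, "wz": 0}, {"fingers": 1, "x": 0.1, "y": -0.3, "z": 11, "wx": 0, "wy": 0, "wz": 0}, {"fingers": 1, "x": 0.1, "y": -0.3, "z": 13, "wx": 0, "wy": 0, "wz": 0}, {"fingers": 1, "x": 0.1, "y": -0.3, "z": 13, "wx": 0, "wy": 0, "wz": 0}, {"fingers": -1, "x": 0.1, "y": -0.3, "z": 13, "wx": 0, "wy": 0, "wz": 0}, {"fingers": -1, "x": 0.1, "y": -0.3, "z": 13, "wx": 0, "wy": 0, "wz": 0}, {"fingers": -1, "x": 0.1, "y": -0.3, "z": 13, "wx": 0, "wy": 0, "wz": 0}, {"fingers": -1, "x": 0.1, "y": -0.3, "z": 13, "wx": 0, "wy": 0, "wz": 0}, {"fingers": -1, "x": 0.1, "y": -0.3, "z": 13, "wx": 0, "wy": 0, "wz": 0}, {"fingers": -1, "x": 0.1, "y": -0.3, "z": 13, "wx": 0, "wy": 0, "wz": 0}])

```text
time: 9.73
eef_pos: [0.4073, 0.1964, 0.1025]
ee_rot: [-179.9, -44.9, 81.2]
contact_force: [-8.5, -3.5, 8.7]
gripper_width: 0.397
grip_force: 19.2
```

Request:
drive_tool(series=[{"fingers": -1, "x": 0, "y": 0.2, "z": 0, "wx": 0, "wy": 0, "wz": 0}, {"fingers": -1, "x": 0, "y": 0.4, "z": 0, "wx": 0, "wy": 0, "wz": 0}, {"fingers": -1, "x": 0, "y": 0.6, "z": 0, "wx": 0, "wy": 0, "wz": 0}, {"fingers": -1, "x": 0, "y": 0.6, "z": 0, "wx": 0, "wy": 0, "wz": 0}, {"fingers": -1, "x": 0, "y": 0.6, "z": 0, "wx": 0, "wy": 0, "wz": 0}])

```text
time: 10.15
eef_pos: [0.409, 0.1969, 0.1026]
ee_rot: [-179.4, -45.0, 81.0]
contact_force: [-29.3, -7.3, 16.5]
gripper_width: 0.396
grip_force: 31.6
```

P1 resisted hardest (29 N for 1.7 mm), while P2 gave 3.7 mm at 7 N with its tilt held by the clamp. P2 is the suspect, so I'll push it with one open finger so it can tilt freely.

Request:
drive_tool(series=[{"fingers": -1, "x": 0, "y": -0.6, "z": 0, "wx": 0, "wy": 0, "wz": 0}, {"fingers": 1, "x": 0, "y": -0.6, "z": 0, "wx": 0, "wy": 0, "wz": 0}, {"fingers": 1, "x": 0, "y": -0.6, "z": 0, "wx": 0, "wy": 0, "wz": 0}, {"fingers": 1, "x": 0, "y": -0.6, "z": 0, "wx": 0, "wy": 0, "wz": 0}, {"fingers": 1, "x": 0, "y": -0.6, "z": 0, "wx": 0, "wy": 0, "wz": 0}, {"fingers": 1, "x": 0, "y": -0.6, "z": -4, "wx": 0, "wy": 0, "wz": 0}, {"fingers": 1, "x": 0, "y": -0.6, "z": -8, "wx": 0, "wy": 0, "wz": 0}, {"fingers": 1, "x": 0, "y": -0.6, "z": -12, "wx": 0, "wy": 0, "wz": 0}, {"fingers": 1, "x": 0, "y": -0.6, "z": -13, "wx": 0, "wy": 0, "wz": 0}, {"fingers": 1, "x": 2.9, "y": -0.6, "z": -10.1, "wx": 0, "wy": 0, "wz": 0}, {"fingers": 1, "x": 5.8, "y": -0.6, "z": -7.2, "wx": 0, "wy": 0, "wz": 0}, {"fingers": 1, "x": 8.7, "y": -0.6, "z": -4.3, "wx": 0, "wy": 0, "wz": 0}])

```text
time: 11.15
eef_pos: [0.4146, 0.2274, 0.1941]
ee_rot: [179.9, -44.9, 81.0]
contact_force: [2.0, -0.1, 0.1]
gripper_width: 0.999
grip_force: 0.0
```

```bash
python3 -c "
from h import *
go([428,318,115],80.9,45,.13)
go([428,318,115],80.9,45,0)"
```

```text
xyz [ 0.88 -0.11  0.93] w [0.  0.1 0.1] tcp [0.416 0.24  0.194]
xyz [ 0.91 -0.12 13.93] w [0.  0.1 0.1] tcp [0.43  0.331 0.102]
```

Request:
drive_tool(series=[{"fingers": 1, "x": 0.9, "y": -0.1, "z": 4, "wx": 0, "wy": 0, "wz": 0}, {"fingers": 1, "x": 0.9, "y": -0.1, "z": 8, "wx": 0, "wy": 0, "wz": 0}, {"fingers": 1, "x": 0.9, "y": -0.1, "z": 12, "wx": 0, "wy": 0, "wz": 0}, {"fingers": 1, "x": 0.9, "y": -0.1, "z": 13.9, "wx": 0, "wy": 0, "wz": 0}, {"fingers": 1, "x": 0.9, "y": -0.1, "z": 13.9, "wx": 0, "wy": 0, "wz": 0}, {"fingers": 1, "x": 0.9, "y": 1, "z": 13.9, "wx": 0, "wy": 0, "wz": 0}, {"fingers": 1, "x": 0.9, "y": 2, "z": 13.9, "wx": 0, "wy": 0, "wz": 0}, {"fingers": 1, "x": 0.9, "y": 2.5, "z": 13.9, "wx": 0, "wy": 0, "wz": 0}, {"fingers": 1, "x": 0.9, "y": 2.9, "z": 13.9, "wx": 0, "wy": 0, "wz": 0}, {"fingers": 1, "x": 0.9, "y": 3.2, "z": 13.9, "wx": 0, "wy": 0, "wz": 0}, {"fingers": 1, "x": 0.9, "y": 3.2, "z": 13.9, "wx": 0, "wy": 0, "wz": 0}, {"fingers": 1, "x": 0.9, "y": 3.2, "z": 13.9, "wx": 0, "wy": 0, "wz": 0}])

```text
time: 12.15
eef_pos: [0.4607, 0.3255, 0.1017]
ee_rot: [180.0, -44.9, 81.2]
contact_force: [-0.3, 0.2, -0.5]
gripper_width: 0.999
grip_force: 0.1
```

```bash
python3 -c "
from h import *
s=arm.observe();print(s['contact_force'])
cv2.imwrite('pics/w2.png',imaging.snapshot('wrist')[:,:,::-1])"
```

```text
[-0.2615581   0.21324833 -0.54051329]
```

View pics/w2.png

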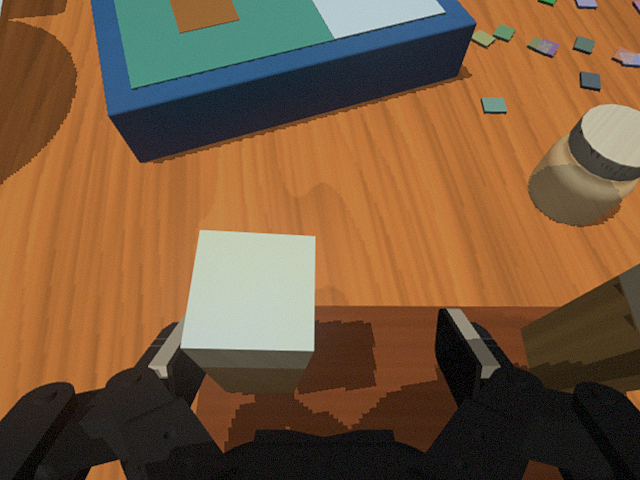

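P2 leans against the left finger (foot at columns 183–315) and the force is near zero: it is the loose leg. I'll push slightly more, return, grip it and draw it straight up.

Request:
drive_tool(grip_force=35, series=[{"fingers": 1, "x": 0, "y": 0.2, "z": 0, "wx": 0, "wy": 0, "wz": 0}, {"fingers": 1, "x": 0, "y": 0.2, "z": 0, "wx": 0, "wy": 0, "wz": 0}, {"fingers": 1, "x": 0, "y": -1.2, "z": 0, "wx": 0, "wy": 0, "wz": 0}, {"fingers": 1, "x": 0, "y": -2.5, "z": 0, "wx": 0, "wy": 0, "wz": 0}, {"fingers": 1, "x": 0, "y": -3.3, "z": 0, "wx": 0, "wy": 0, "wz": 0}, {"fingers": 1, "x": 0, "y": -3.3, "z": 0, "wx": 0, "wy": 0, "wz": 0}, {"fingers": -1, "x": 0, "y": -3.3, "z": 0, "wx": 0, "wy": 0, "wz": 0}, {"fingers": -1, "x": 0, "y": -3.3, "z": 0, "wx": 0, "wy": 0, "wz": 0}, {"fingers": -1, "x": 0, "y": -3.3, "z": 0, "wx": 0, "wy": 0, "wz": 0}, {"fingers": -1, "x": 0, "y": -3.3, "z": 0, "wx": 0, "wy": 0, "wz": 0}, {"fingers": -1, "x": 0, "y": -3.3, "z": 0, "wx": 0, "wy": 0, "wz": 0}, {"fingers": -1, "x": 0, "y": -3.3, "z": 0, "wx": 0, "wy": 0, "wz": 0}])

```text
time: 13.2
eef_pos: [0.4287, 0.3307, 0.1015]
ee_rot: [179.9, -44.9, 81.2]
contact_force: [1.5, 0.1, 0.8]
gripper_width: 0.393
grip_force: 39.3
```

Request:
drive_tool(series=[{"fingers": -1, "x": 0.7, "y": 0, "z": -0.7, "wx": 0, "wy": 0, "wz": 0}, {"fingers": -1, "x": 1.4, "y": 0, "z": -1.4, "wx": 0, "wy": 0, "wz": 0}, {"fingers": -1, "x": 2.1, "y": 0, "z": -2.1, "wx": 0, "wy": 0, "wz": 0}, {"fingers": -1, "x": 3, "y": 0, "z": -3, "wx": 0, "wy": 0, "wz": 0}, {"fingers": -1, "x": 5, "y": 0, "z": -5, "wx": 0, "wy": 0, "wz": 0}, {"fingers": -1, "x": 7, "y": 0, "z": -7, "wx": 0, "wy": 0, "wz": 0}, {"fingers": -1, "x": 9, "y": 0, "z": -9, "wx": 0, "wy": 0, "wz": 0}, {"fingers": -1, "x": 10, "y": 0, "z": -10, "wx": 0, "wy": 0, "wz": 0}, {"fingers": -1, "x": 10, "y": 0, "z": -10, "wx": 0, "wy": 0, "wz": 0}])

```text
time: 13.95
eef_pos: [0.4291, 0.3312, 0.2457]
ee_rot: [179.6, -45.0, 81.5]
contact_force: [0.7, -0.8, -1.0]
gripper_width: 0.396
grip_force: 39.1
```

Run:
```python
from h import *
im=cv2.imread('pics/top0.png');hsv=cv2.cvtColor(im,cv2.COLOR_BGR2HSV);H,S,V=cv2.split(hsv)
m=(H>18)&(H<36)&(S>50)&(V>90);m[:, :415]=0;m[:,470:]=0;m[:240]=0;m[295:]=0
m=cv2.morphologyEx(m.astype('uint8'),cv2.MORPH_CLOSE,np.ones((5,5)))
for c in blobs(m,200):
    print(cv2.boundingRect(c),rect('top',c,.008),rect('top',c,.03))
# dark lines = battens' sides
for r in (257,263,269,275,281): print(r,V[r,416:466].tolist())
s=arm.observe();print(s['joint_pos'],s['gripper_width'])
cv2.imwrite('pics/w3.png',np.hstack([cv2.resize(imaging.snapshot(n)[:,:,::-1],(400,300)) for n in('wrist','scene')]))
```

```text
(419, 253, 40, 33) [ 473.4 -358.9   94.9  112.9    6.1] [ 470.  -353.5   93.3  111.     6.1]
257 [209, 209, 194, 173, 190, 220, 224, 205, 152, 125, 175, 205, 210, 213, 219, 220, 221, 220, 220, 221, 220, 221, 220, 220, 220, 220, 219, 220, 220, 220, 217, 201, 158, 104, 120, 179, 206, 211, 210, 208, 208, 208, 206, 205, 206, 207, 207, 207, 207, 207]
263 [208, 207, 197, 184, 191, 218, 225, 210, 159, 133, 175, 204, 211, 206, 202, 211, 220, 222, 222, 221, 221, 221, 221, 220, 221, 221, 221, 221, 221, 221, 221, 224, 202, 141, 119, 173, 206, 210, 214, 221, 209, 200, 201, 206, 207, 207, 207, 206, 207, 207]
269 [208, 208, 201, 188, 189, 202, 215, 212, 180, 137, 150, 190, 209, 209, 206, 209, 215, 215, 215, 215, 216, 215, 216, 216, 216, 216, 216, 216, 216, 215, 218, 218, 201, 145, 115, 159, 197, 209, 204, 196, 196, 199, 204, 206, 207, 207, 208, 206, 207, 207]
275 [186, 188, 189, 181, 171, 194, 221, 225, 206, 146, 123, 175, 206, 212, 214, 219, 220, 220, 220, 220, 219, 219, 218, 218, 218, 219, 218, 219, 218, 218, 217, 219, 207, 164, 110, 122, 178, 207, 209, 211, 209, 209, 207, 207, 207, 207, 207, 206, 206, 207]
281 [202, 204, 205, 191, 166, 187, 217, 223, 204, 148, 125, 174, 207, 213, 214, 217, 219, 219, 219, 219, 220, 220, 220, 219, 219, 220, 219, 220, 220, 219, 220, 221, 220, 200, 141, 119, 175, 205, 211, 213, 218, 209, 196, 195, 197, 198, 197, 197, 199, 200]
[  5.44435574  18.14064058 112.74351278  58.49663731  53.35405852
 -24.5511392 ] 0.3959258996251751
```

View pics/w3.png

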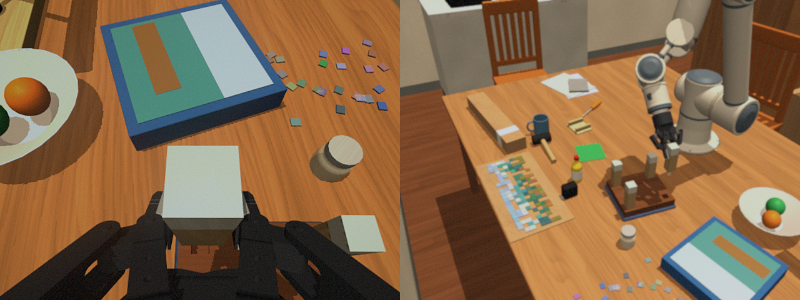

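Leg drawn out and held (foot visible at the centre of the wrist view, stool position P2 empty in the scene view). The rest's centre is about (473,-359), 95 x 113 mm seen against 90 x 110 given, with its x axis at 6.1°. I'll carry the leg over through an intermediate pose.

```bash
python3 -c "
from h import *
go([480,0,350],88,0)"
```

```text
xyz [-16.38  10.19 -28.78] w [  2.7 -44.8  -6.4] tcp [0.48  0.    0.331]
```

Request:
drive_tool(series=[{"fingers": -1, "x": 3, "y": 0, "z": -3, "wx": 0, "wy": 0, "wz": 0}, {"fingers": -1, "x": 1, "y": 1, "z": -6, "wx": 0, "wy": -5, "wz": 0}, {"fingers": -1, "x": -16.4, "y": 10.2, "z": -28.8, "wx": 2.7, "wy": -44.8, "wz": -6.4}, {"fingers": -1, "x": -16.4, "y": 10.2, "z": -28.8, "wx": 2.7, "wy": -44.8, "wz": -6.4}, {"fingers": -1, "x": -16.4, "y": 10.2, "z": -28.8, "wx": 2.7, "wy": -44.8, "wz": -6.4}, {"fingers": -1, "x": -16.4, "y": 10.2, "z": -28.8, "wx": 2.7, "wy": -44.8, "wz": -6.4}, {"fingers": -1, "x": -16.4, "y": 10.2, "z": -28.8, "wx": 2.7, "wy": -44.8, "wz": -6.4}, {"fingers": -1, "x": -16.4, "y": 10.2, "z": -28.8, "wx": 2.7, "wy": -44.8, "wz": -6.4}, {"fingers": -1, "x": -16.4, "y": 10.2, "z": -28.8, "wx": 2.7, "wy": -44.8, "wz": -6.4}, {"fingers": -1, "x": -16.4, "y": 10.2, "z": -28.8, "wx": 2.7, "wy": -44.8, "wz": -6.4}, {"fingers": -1, "x": -16.4, "y": 10.2, "z": -28.8, "wx": 2.7, "wy": -44.8, "wz": -6.4}, {"fingers": -1, "x": -16.4, "y": 10.2, "z": -28.8, "wx": 2.7, "wy": -44.8, "wz": -6.4}])

```text
time: 15.05
eef_pos: [0.4798, -0.0002, 0.3296]
ee_rot: [-179.8, -0.1, 87.9]
contact_force: [-0.2, -0.9, -0.4]
gripper_width: 0.389
grip_force: 39.1
```

```bash
python3 -c "
from h import *
s=arm.observe();print(s['joint_pos'])
go([471.4,-344,47],96.1,-45,0,.12)"
```

```text
[-7.22823994 11.24187586 87.83715935  0.09584433 81.15212934 -5.1856366 ]
xyz [-35.73   0.65  17.51] w [ -3.4 -45.1  -7.7] tcp [ 0.473 -0.357  0.154]
```

Request:
drive_tool(series=[{"fingers": -1, "x": -35.7, "y": 0.6, "z": 17.5, "wx": -3.4, "wy": -45.1, "wz": -7.7}, {"fingers": -1, "x": -35.7, "y": 0.6, "z": 17.5, "wx": -3.4, "wy": -45.1, "wz": -7.7}, {"fingers": -1, "x": -35.7, "y": 0.6, "z": 17.5, "wx": -3.4, "wy": -45.1, "wz": -7.7}, {"fingers": -1, "x": -35.7, "y": 0.6, "z": 17.5, "wx": -3.4, "wy": -45.1, "wz": -7.7}, {"fingers": -1, "x": -35.7, "y": 0.6, "z": 17.5, "wx": -3.4, "wy": -45.1, "wz": -7.7}, {"fingers": -1, "x": -35.7, "y": 0.6, "z": 17.5, "wx": -3.4, "wy": -45.1, "wz": -7.7}, {"fingers": -1, "x": -35.7, "y": 0.6, "z": 17.5, "wx": -3.4, "wy": -45.1, "wz": -7.7}, {"fingers": -1, "x": -35.7, "y": 0.6, "z": 17.5, "wx": -3.4, "wy": -45.1, "wz": -7.7}, {"fingers": -1, "x": -35.7, "y": 0.6, "z": 17.5, "wx": -3.4, "wy": -45.1, "wz": -7.7}, {"fingers": -1, "x": -35.7, "y": 0.6, "z": 17.5, "wx": -3.4, "wy": -45.1, "wz": -7.7}, {"fingers": -1, "x": -35.7, "y": 0.6, "z": 17.5, "wx": -3.4, "wy": -45.1, "wz": -7.7}, {"fingers": -1, "x": -35.7, "y": 0.6, "z": 17.5, "wx": -3.4, "wy": -45.1, "wz": -7.7}])

```text
time: 16.05
eef_pos: [0.4779, -0.3555, 0.1614]
ee_rot: [-179.5, 44.3, 96.1]
contact_force: [-0.0, 0.7, -1.0]
gripper_width: 0.393
grip_force: 39.0
```

```bash
python3 -c "
from h import *
s=arm.observe();print(s['joint_pos'],s['contact_force'])
go([471.4,-344,47],96.1,-45,0,.0)
a=imaging.snapshot('wrist')[:,:,::-1]
b=cv2.resize(imaging.snapshot('scene')[130:280,200:400,::-1],(400,300),interpolation=2)
cv2.imwrite('pics/w4.png',np.hstack([cv2.resize(a,(400,300)),b]))"
```

```text
[-22.29175056  30.80265041 108.2593216  -70.03207494  41.13152313
  27.54962573] [-0.04812933  0.74379895 -0.95873996]
xyz [ 8.83 -0.44  9.22] w [-0.5 -0.7 -0. ] tcp [ 0.473 -0.357  0.034]
```

View pics/w4.png

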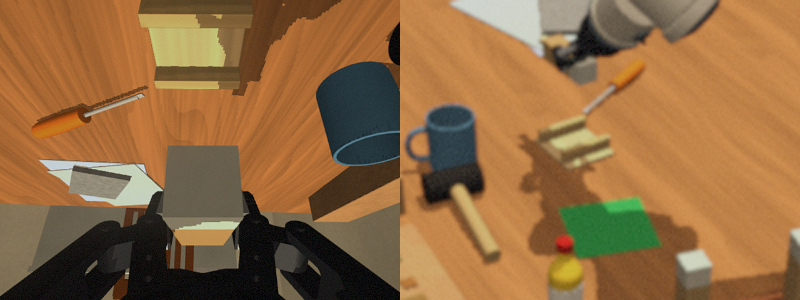

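The arm is holding the leg level, but joint 4 sits at its -70° limit and would have to go past it lower down. I'll turn the leg half round, so the foot points toward -y and the tool comes in from -y, where joint 4 has room.

```bash
python3 -c "
from h import *
print('mug',ray('top',(461,195),.09),'mallet',ray('top',(432,192),.03),'bottle',ray('top',(320,180),.13),'driver tip',ray('top',(466,293),.01),ray('top',(500,356),.02))
go([480,-250,330],16.1,0)"
```

```text
mug [ 0.67986839 -0.39298903  0.09      ] mallet [ 0.70063593 -0.32302195  0.03      ] bottle [0.67087117 0.01184073 0.13      ] driver tip [ 0.41021846 -0.44160819  0.01      ] [ 0.24243759 -0.5397611   0.02      ]
xyz [ -2.99   1.15 -17.89] w [30.5 37.  75.6] tcp [ 0.48  -0.25   0.311]
```

Request:
drive_tool(series=[{"fingers": -1, "x": -3, "y": 1, "z": -8, "wx": 0, "wy": 0, "wz": 0}, {"fingers": -1, "x": -3, "y": 1, "z": -8, "wx": 2, "wy": 2.5, "wz": 5}, {"fingers": -1, "x": -3, "y": 1, "z": -18, "wx": 30.5, "wy": 37, "wz": 75.6}, {"fingers": -1, "x": -3, "y": 1, "z": -18, "wx": 30.5, "wy": 37, "wz": 75.6}, {"fingers": -1, "x": -3, "y": 1, "z": -18, "wx": 30.5, "wy": 37, "wz": 75.6}, {"fingers": -1, "x": -3, "y": 1, "z": -18, "wx": 30.5, "wy": 37, "wz": 75.6}, {"fingers": -1, "x": -3, "y": 1, "z": -18, "wx": 30.5, "wy": 37, "wz": 75.6}, {"fingers": -1, "x": -3, "y": 1, "z": -18, "wx": 30.5, "wy": 37, "wz": 75.6}, {"fingers": -1, "x": -3, "y": 1, "z": -18, "wx": 30.5, "wy": 37, "wz": 75.6}, {"fingers": -1, "x": -3, "y": 1, "z": -18, "wx": 30.5, "wy": 37, "wz": 75.6}, {"fingers": -1, "x": -3, "y": 1, "z": -18, "wx": 30.5, "wy": 37, "wz": 75.6}, {"fingers": -1, "x": -3, "y": 1, "z": -18, "wx": 30.5, "wy": 37, "wz": 75.6}])

```text
time: 17.15
eef_pos: [0.479, -0.2486, 0.313]
ee_rot: [176.3, 5.3, 26.1]
contact_force: [0.3, 0.5, -0.8]
gripper_width: 0.399
grip_force: 39.0
```

```bash
python3 -c "
from h import *
print(arm.observe()['joint_pos'])
go([474.6,-373,47],-83.9,-45,0,.2)
go([480,-330,330],-63.9,-10)"
```

```text
[-29.77735419  17.44072052  82.06571544  -6.50523926  80.43072762
  34.98300257]
xyz [-4.68  9.17  8.99] w [ 50.  -29.9 100.7] tcp [ 0.473 -0.36   0.234]
xyz [-3.47  6.98  0.91] w [14.9 -6.6 89.2] tcp [ 0.479 -0.327  0.312]
```

Request:
drive_tool(series=[{"fingers": -1, "x": -3.5, "y": 7, "z": 0.9, "wx": 14.9, "wy": -6.6, "wz": 89.2}, {"fingers": -1, "x": -3.5, "y": 7, "z": 0.9, "wx": 14.9, "wy": -6.6, "wz": 89.2}, {"fingers": -1, "x": -3.5, "y": 7, "z": 0.9, "wx": 14.9, "wy": -6.6, "wz": 89.2}, {"fingers": -1, "x": -3.5, "y": 7, "z": 0.9, "wx": 14.9, "wy": -6.6, "wz": 89.2}, {"fingers": -1, "x": -3.5, "y": 7, "z": 0.9, "wx": 14.9, "wy": -6.6, "wz": 89.2}, {"fingers": -1, "x": -3.5, "y": 7, "z": 0.9, "wx": 14.9, "wy": -6.6, "wz": 89.2}, {"fingers": -1, "x": -3.5, "y": 7, "z": 0.9, "wx": 14.9, "wy": -6.6, "wz": 89.2}, {"fingers": -1, "x": -3.5, "y": 7, "z": 0.9, "wx": 14.9, "wy": -6.6, "wz": 89.2}, {"fingers": -1, "x": -3.5, "y": 7, "z": 0.9, "wx": 14.9, "wy": -6.6, "wz": 89.2}, {"fingers": -1, "x": -3.5, "y": 7, "z": 0.9, "wx": 14.9, "wy": -6.6, "wz": 89.2}, {"fingers": -1, "x": -3.5, "y": 7, "z": 0.9, "wx": 14.9, "wy": -6.6, "wz": 89.2}, {"fingers": -1, "x": -3.5, "y": 7, "z": 0.9, "wx": 14.9, "wy": -6.6, "wz": 89.2}])

```text
time: 18.15
eef_pos: [0.4787, -0.3272, 0.3117]
ee_rot: [179.9, 9.7, -59.2]
contact_force: [1.1, 0.1, -0.2]
gripper_width: 0.393
grip_force: 39.0
```

```bash
python3 -c "
from h import *
print(arm.observe()['joint_pos'])
go([474.6,-373,47],-83.9,-45,0,.12)"
```

```text
[-41.85619662  25.50098464  69.81585332   2.75546052  93.93958187
 107.3435015 ]
xyz [ 5.14  2.1  15.15] w [ 11.6 -34.8  22.2] tcp [ 0.473 -0.36   0.154]
```

Request:
drive_tool(series=[{"fingers": -1, "x": 5.1, "y": 2.1, "z": 15.1, "wx": 11.6, "wy": -34.8, "wz": 22.2}, {"fingers": -1, "x": 5.1, "y": 2.1, "z": 15.1, "wx": 11.6, "wy": -34.8, "wz": 22.2}, {"fingers": -1, "x": 5.1, "y": 2.1, "z": 15.1, "wx": 11.6, "wy": -34.8, "wz": 22.2}, {"fingers": -1, "x": 5.1, "y": 2.1, "z": 15.1, "wx": 11.6, "wy": -34.8, "wz": 22.2}, {"fingers": -1, "x": 5.1, "y": 2.1, "z": 15.1, "wx": 11.6, "wy": -34.8, "wz": 22.2}, {"fingers": -1, "x": 5.1, "y": 2.1, "z": 15.1, "wx": 11.6, "wy": -34.8, "wz": 22.2}, {"fingers": -1, "x": 5.1, "y": 2.1, "z": 15.1, "wx": 11.6, "wy": -34.8, "wz": 22.2}, {"fingers": -1, "x": 5.1, "y": 2.1, "z": 15.1, "wx": 11.6, "wy": -34.8, "wz": 22.2}, {"fingers": -1, "x": 5.1, "y": 2.1, "z": 15.1, "wx": 11.6, "wy": -34.8, "wz": 22.2}])

```text
time: 18.9
eef_pos: [0.4736, -0.3609, 0.155]
ee_rot: [-179.9, 44.7, -83.4]
contact_force: [-0.4, 0.3, -0.6]
gripper_width: 0.397
grip_force: 39.1
```

```bash
python3 -c "
from h import *
s=arm.observe();print(s['joint_pos'],s['contact_force'])
go([474.6,-373,47],-83.9,-45,0,.0)
a=imaging.snapshot('wrist')[:,:,::-1]
b=cv2.resize(imaging.snapshot('scene')[130:280,200:400,::-1],(400,300),interpolation=2)
cv2.imwrite('pics/w5.png',np.hstack([cv2.resize(a,(400,300)),b]))"
```

```text
[-54.37256281  50.05328635  60.71908497  21.26582554 108.79795084
 118.67440146] [-0.4171721   0.27648767 -0.63373485]
xyz [8.45 0.05 8.69] w [ 0.2 -0.3  0.4] tcp [ 0.473 -0.36   0.034]
```

View pics/w5.png

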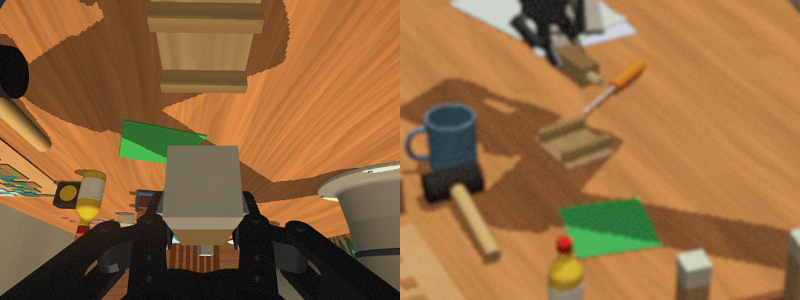

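The wrist view shows the leg (centre column about 203 of 400) in line with the rest (also about 203), and the scene view shows it roughly level with the tenon toward the mat. Lowering.

Request:
drive_tool(series=[{"fingers": -1, "x": 2.5, "y": 0, "z": 2.7, "wx": 0, "wy": 0, "wz": 0}, {"fingers": -1, "x": 5, "y": 0, "z": 5.3, "wx": 0, "wy": 0, "wz": 0}, {"fingers": -1, "x": 7, "y": 0, "z": 7.3, "wx": 0, "wy": 0, "wz": 0}, {"fingers": -1, "x": 7.8, "y": 0, "z": 8.1, "wx": 0, "wy": 0, "wz": 0}, {"fingers": -1, "x": 8.2, "y": 0, "z": 8.5, "wx": 0, "wy": 0, "wz": 0}, {"fingers": -1, "x": 8.2, "y": 0, "z": 8.5, "wx": 0, "wy": 0, "wz": 0}, {"fingers": -1, "x": 8.2, "y": 0, "z": 8.5, "wx": 0, "wy": 0, "wz": 0}])

```text
time: 19.58
eef_pos: [0.4733, -0.3598, 0.0384]
ee_rot: [-179.9, 44.8, -83.5]
contact_force: [-1.4, 2.7, 3.5]
gripper_width: 0.393
grip_force: 39.5
```

Request:
drive_tool(series=[{"fingers": -0.2, "x": 0, "y": 0, "z": 0, "wx": 0, "wy": 0, "wz": 0}, {"fingers": 0.2, "x": 0, "y": 0, "z": 0, "wx": 0, "wy": 0, "wz": 0}, {"fingers": 1, "x": 0, "y": 0, "z": 0, "wx": 0, "wy": 0, "wz": 0}, {"fingers": 1, "x": 0, "y": 0, "z": 0, "wx": 0, "wy": 0, "wz": 0}, {"fingers": 1, "x": 0, "y": 0, "z": 0, "wx": 0, "wy": 0, "wz": 0}, {"fingers": 1, "x": 0, "y": 0, "z": -2, "wx": 0, "wy": 0, "wz": 0}, {"fingers": 1, "x": 0, "y": 0, "z": -6, "wx": 0, "wy": 0, "wz": 0}, {"fingers": 1, "x": 0, "y": 0, "z": -10, "wx": 0, "wy": 0, "wz": 0}, {"fingers": 1, "x": 0, "y": 0, "z": -14, "wx": 0, "wy": 0, "wz": 0}, {"fingers": 1, "x": 0, "y": 0, "z": -14, "wx": 0, "wy": 0, "wz": 0}])

```text
time: 20.42
eef_pos: [0.4843, -0.4641, 0.1406]
ee_rot: [-179.6, 44.4, -83.5]
contact_force: [1.2, -0.2, 0.5]
gripper_width: 0.999
grip_force: 0.0
```

```bash
python3 -c "
from h import *
s=arm.observe();print(s['joint_pos'],s['contact_force'])
a=imaging.snapshot('wrist')[:,:,::-1]
b=cv2.resize(imaging.snapshot('scene')[130:280,200:400,::-1],(400,300),interpolation=2)
cv2.imwrite('pics/w6.png',np.hstack([cv2.resize(a,(400,300)),b]))
t=imaging.snapshot('top')[:,:,::-1];cv2.imwrite('pics/top6.png',t)
print(np.round(s['eef_pos'],4),s['ee_rot'])
go([474,-343,47],-83.9,30,.12)"
```

```text
[-57.86550747  58.1815229   43.12367411  20.56604593 118.35335798
 119.10281989] [ 1.223071   -0.23990461  0.54051187]
[ 0.4843 -0.4641  0.1406] [-179.59892193   44.36658137  -83.52988767]
xyz [-11.74  -0.35  11.74] w [ 0.  74.9  0.2] tcp [ 0.469 -0.293  0.135]
```

View pics/w6.png

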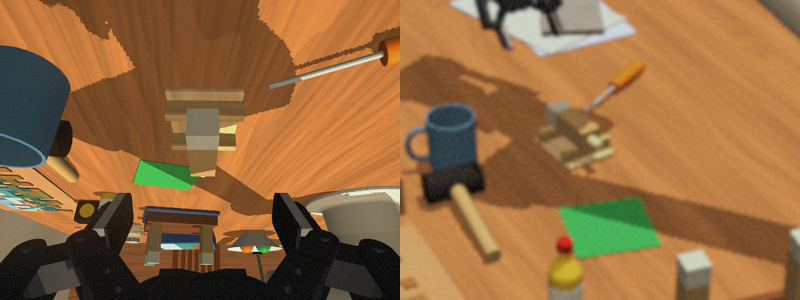

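The leg lies level across both battens, foot toward -y, with the gripper clear. By geometry its middle is about (473,-358), on the rest's centre. I'll regrasp with the tool turned half round, at a 30° tilt, to stay within the joint ranges.

```bash
python3 -c "
from h import *
go([480,-330,300],6,0)"
```

```text
xyz [-19.37  -1.08  -1.35] w [-35.   35.2 -84.7] tcp [ 0.48  -0.33   0.281]
```

Request:
drive_tool(series=[{"fingers": 1, "x": -10, "y": 0, "z": -5, "wx": 0, "wy": 0, "wz": 0}, {"fingers": 1, "x": -10, "y": 0, "z": -5, "wx": 0, "wy": 0, "wz": 0}, {"fingers": 1, "x": -19.4, "y": -1.1, "z": -1.4, "wx": -35, "wy": 35.2, "wz": -84.7}, {"fingers": 1, "x": -19.4, "y": -1.1, "z": -1.4, "wx": -35, "wy": 35.2, "wz": -84.7}, {"fingers": 1, "x": -19.4, "y": -1.1, "z": -1.4, "wx": -35, "wy": 35.2, "wz": -84.7}, {"fingers": 1, "x": -19.4, "y": -1.1, "z": -1.4, "wx": -35, "wy": 35.2, "wz": -84.7}, {"fingers": 1, "x": -19.4, "y": -1.1, "z": -1.4, "wx": -35, "wy": 35.2, "wz": -84.7}, {"fingers": 1, "x": -19.4, "y": -1.1, "z": -1.4, "wx": -35, "wy": 35.2, "wz": -84.7}, {"fingers": 1, "x": -19.4, "y": -1.1, "z": -1.4, "wx": -35, "wy": 35.2, "wz": -84.7}, {"fingers": 1, "x": -19.4, "y": -1.1, "z": -1.4, "wx": -35, "wy": 35.2, "wz": -84.7}, {"fingers": 1, "x": -19.4, "y": -1.1, "z": -1.4, "wx": -35, "wy": 35.2, "wz": -84.7}, {"fingers": 1, "x": -19.4, "y": -1.1, "z": -1.4, "wx": -35, "wy": 35.2, "wz": -84.7}])

```text
time: 21.57
eef_pos: [0.4798, -0.3289, 0.281]
ee_rot: [-172.6, 11.1, -15.8]
contact_force: [0.2, 0.5, 0.5]
gripper_width: 1.002
grip_force: 0.0
```

```bash
python3 -c "
from h import *
print(arm.observe()['joint_pos'])
go([470.7,-336,47],96.1,-30,.14)"
```

```text
[-41.44158603  29.03613076  69.09613805   1.96500873  95.00455929
  65.05990335]
xyz [-0.42 -2.95 13.71] w [ -44.5  -19.4 -105. ] tcp [ 0.464 -0.276  0.152]
```

Request:
drive_tool(series=[{"fingers": 1, "x": -0.4, "y": -3, "z": 6, "wx": -44.5, "wy": -19.4, "wz": -105}, {"fingers": 1, "x": -0.4, "y": -3, "z": 6, "wx": -44.5, "wy": -19.4, "wz": -105}, {"fingers": 1, "x": -0.4, "y": -3, "z": 6, "wx": -44.5, "wy": -19.4, "wz": -105}, {"fingers": 1, "x": -0.4, "y": -3, "z": 6, "wx": -44.5, "wy": -19.4, "wz": -105}, {"fingers": 1, "x": -0.4, "y": -3, "z": 6, "wx": -44.5, "wy": -19.4, "wz": -105}, {"fingers": 1, "x": -0.4, "y": -3, "z": 6, "wx": -44.5, "wy": -19.4, "wz": -105}, {"fingers": 1, "x": -0.4, "y": -3, "z": 6, "wx": -44.5, "wy": -19.4, "wz": -105}, {"fingers": 1, "x": -0.4, "y": -3, "z": 6, "wx": -44.5, "wy": -19.4, "wz": -105}, {"fingers": 1, "x": -0.4, "y": -3, "z": 6, "wx": -44.5, "wy": -19.4, "wz": -105}, {"fingers": 1, "x": -0.4, "y": -3, "z": 6, "wx": -44.5, "wy": -19.4, "wz": -105}, {"fingers": 1, "x": -0.4, "y": -3, "z": 6, "wx": -44.5, "wy": -19.4, "wz": -105}, {"fingers": 1, "x": -0.4, "y": -3, "z": 6, "wx": -44.5, "wy": -19.4, "wz": -105}])

```text
time: 22.57
eef_pos: [0.4759, -0.2888, 0.2271]
ee_rot: [177.8, 24.4, 66.0]
contact_force: [-0.5, -0.2, 0.0]
gripper_width: 0.999
grip_force: 0.0
```

```bash
python3 -c "
from h import *
print(arm.observe()['joint_pos'])
go([470.7,-336,47],96.1,-30,.14)"
```

```text
[-23.11698009  23.93294606  91.14757177 -26.96947508  65.48761648
  11.90577707]
xyz [ 3.75 -1.84  6.48] w [-11.6  -5.  -26.9] tcp [ 0.464 -0.276  0.152]
```

Request:
drive_tool(series=[{"fingers": 1, "x": 3.8, "y": -1.8, "z": 6.5, "wx": -11.6, "wy": -5, "wz": -26.9}, {"fingers": 1, "x": 3.8, "y": -1.8, "z": 6.5, "wx": -11.6, "wy": -5, "wz": -26.9}, {"fingers": 1, "x": 3.8, "y": -1.8, "z": 6.5, "wx": -11.6, "wy": -5, "wz": -26.9}, {"fingers": 1, "x": 3.8, "y": -1.8, "z": 6.5, "wx": -11.6, "wy": -5, "wz": -26.9}, {"fingers": 1, "x": 3.8, "y": -1.8, "z": 6.5, "wx": -11.6, "wy": -5, "wz": -26.9}, {"fingers": 1, "x": 3.8, "y": -1.8, "z": 6.5, "wx": -11.6, "wy": -5, "wz": -26.9}])

```text
time: 23.07
eef_pos: [0.4646, -0.2759, 0.1522]
ee_rot: [179.9, 29.9, 95.6]
contact_force: [0.0, -0.3, 0.5]
gripper_width: 1.003
grip_force: 0.0
```

```bash
python3 -c "
from h import *
s=arm.observe();print(s['joint_pos'])
go([470.7,-336,47],96.1,-30,0)
cv2.imwrite('pics/w7.png',imaging.snapshot('wrist')[:,:,::-1])
# project expected leg points into wrist image
R=Ro.from_euler('xyz',s['ee_rot'],degrees=True).as_matrix();c=imaging.camera_info('wrist');T=c['hand_eye']
h=np.array([.106,-.994,0]);m=np.array([.473,-.358,.064])
for d in(-.055,.055):
    q=np.linalg.inv(T)@np.append(R.T@(m+d*h-s['eef_pos']),1);k=c['mtx']@q[:3];print(d,k[:2]/k[2])"
```

```text
[-21.15344963  25.89277726 107.79920387 -43.42085855  40.36761306
   5.60694714]
xyz [2.0e-02 1.0e-02 1.4e+01] w [-0.2 -0.  -0.5] tcp [ 0.472 -0.345  0.031]
-0.055 [323.56528268 213.49103959]
0.055 [324.84176277 308.89305764]
```

View pics/w7.png

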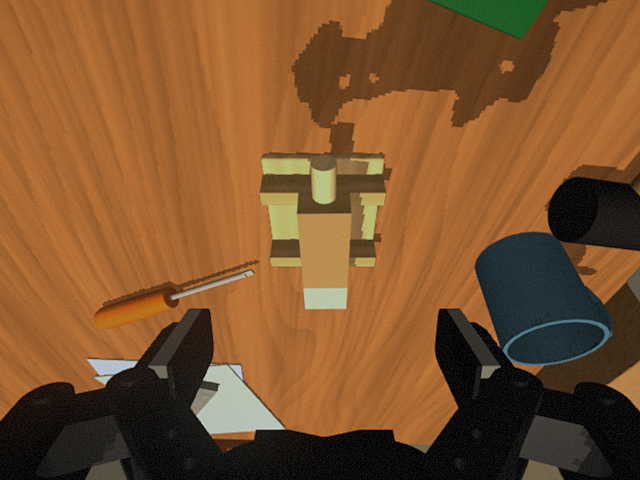

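The leg lies where predicted: its top runs along rows 206–308 at column 325, against a predicted 213–309. I'll advance, grip and lift.

Request:
drive_tool(grip_force=40, series=[{"fingers": 1, "x": 0, "y": 0, "z": 4, "wx": 0, "wy": 0, "wz": 0}, {"fingers": 1, "x": 0, "y": 0, "z": 8, "wx": 0, "wy": 0, "wz": 0}, {"fingers": 1, "x": 0, "y": 0, "z": 12, "wx": 0, "wy": 0, "wz": 0}, {"fingers": 1, "x": 0, "y": 0, "z": 14, "wx": 0, "wy": 0, "wz": 0}, {"fingers": 1, "x": 0, "y": 0, "z": 14, "wx": 0, "wy": 0, "wz": 0}, {"fingers": 1, "x": 0, "y": 0, "z": 14, "wx": 0, "wy": 0, "wz": 0}, {"fingers": -1, "x": 0, "y": 0, "z": 14, "wx": 0, "wy": 0, "wz": 0}, {"fingers": -1, "x": 0, "y": 0, "z": 14, "wx": 0, "wy": 0, "wz": 0}, {"fingers": -1, "x": 0, "y": 0, "z": 14, "wx": 0, "wy": 0, "wz": 0}, {"fingers": -1, "x": 0, "y": 0, "z": 14, "wx": 0, "wy": 0, "wz": 0}, {"fingers": -1, "x": 0, "y": 0, "z": 14, "wx": 0, "wy": 0, "wz": 0}, {"fingers": -1, "x": 0, "y": 0, "z": 14, "wx": 0, "wy": 0, "wz": 0}])

```text
time: 24.12
eef_pos: [0.4739, -0.3464, 0.0329]
ee_rot: [179.7, 30.1, 95.5]
contact_force: [-1.4, 6.3, 12.7]
gripper_width: 0.394
grip_force: 38.4
```

```bash
python3 -c "
from h import *
print(arm.observe()['joint_pos'])
go([470.7,-336,47],96.1,-30,0,.15)
go([500,-240,280],88,15)"
```

```text
[-28.44654864  40.23199023 108.20300746 -63.01598206  27.60532075
  22.10483087]
xyz [ -7.3   -0.14 -12.86] w [ 0.   0.1 -0.5] tcp [ 0.472 -0.345  0.181]
xyz [ -2.13   3.82 -25.22] w [ 1.3 45.   7.8] tcp [ 0.5   -0.235  0.262]
```

Request:
drive_tool(series=[{"fingers": -1, "x": -1.2, "y": 0, "z": -2.1, "wx": 0, "wy": 0, "wz": 0}, {"fingers": -1, "x": -3, "y": 0, "z": -5.2, "wx": 0, "wy": 0, "wz": 0}, {"fingers": -1, "x": -5, "y": 0, "z": -8.7, "wx": 0, "wy": 0, "wz": 0}, {"fingers": -1, "x": -7, "y": 0, "z": -12.2, "wx": 0, "wy": 0, "wz": 0}, {"fingers": -1, "x": -2.1, "y": 3.8, "z": -25.2, "wx": 1.3, "wy": 45, "wz": 7.8}, {"fingers": -1, "x": -2.1, "y": 3.8, "z": -25.2, "wx": 1.3, "wy": 45, "wz": 7.8}, {"fingers": -1, "x": -2.1, "y": 3.8, "z": -25.2, "wx": 1.3, "wy": 45, "wz": 7.8}, {"fingers": -1, "x": -2.1, "y": 3.8, "z": -25.2, "wx": 1.3, "wy": 45, "wz": 7.8}, {"fingers": -1, "x": -2.1, "y": 3.8, "z": -25.2, "wx": 1.3, "wy": 45, "wz": 7.8}, {"fingers": -1, "x": -2.1, "y": 3.8, "z": -25.2, "wx": 1.3, "wy": 45, "wz": 7.8}, {"fingers": -1, "x": -2.1, "y": 3.8, "z": -25.2, "wx": 1.3, "wy": 45, "wz": 7.8}, {"fingers": -1, "x": -2.1, "y": 3.8, "z": -25.2, "wx": 1.3, "wy": 45, "wz": 7.8}])

```text
time: 25.12
eef_pos: [0.4997, -0.2373, 0.2602]
ee_rot: [-179.9, -15.4, 87.7]
contact_force: [-1.3, -1.3, -1.9]
gripper_width: 0.392
grip_force: 40.6
```

```bash
python3 -c "
from h import *
s=arm.observe();print(s['joint_pos'],s['gripper_width'])
go([525,-136,81],80,60,0,.10)"
```

```text
[-39.04413112  24.86997982  80.31868962  12.25999794  84.34440195
 -39.0367744 ] 0.39231271235140247
xyz [ 9.06  2.37 11.67] w [-4.9 44.6  6.3] tcp [ 0.528 -0.12   0.172]
```

Request:
drive_tool(series=[{"fingers": -1, "x": 2, "y": 0.5, "z": 1, "wx": -0.7, "wy": 6.5, "wz": 0.9}, {"fingers": -1, "x": 9.1, "y": 2.4, "z": 11.7, "wx": -4.9, "wy": 44.6, "wz": 6.3}, {"fingers": -1, "x": 9.1, "y": 2.4, "z": 11.7, "wx": -4.9, "wy": 44.6, "wz": 6.3}, {"fingers": -1, "x": 9.1, "y": 2.4, "z": 11.7, "wx": -4.9, "wy": 44.6, "wz": 6.3}, {"fingers": -1, "x": 9.1, "y": 2.4, "z": 11.7, "wx": -4.9, "wy": 44.6, "wz": 6.3}, {"fingers": -1, "x": 9.1, "y": 2.4, "z": 11.7, "wx": -4.9, "wy": 44.6, "wz": 6.3}, {"fingers": -1, "x": 9.1, "y": 2.4, "z": 11.7, "wx": -4.9, "wy": 44.6, "wz": 6.3}, {"fingers": -1, "x": 9.1, "y": 2.4, "z": 11.7, "wx": -4.9, "wy": 44.6, "wz": 6.3}, {"fingers": -1, "x": 9.1, "y": 2.4, "z": 11.7, "wx": -4.9, "wy": 44.6, "wz": 6.3}, {"fingers": -1, "x": 9.1, "y": 2.4, "z": 11.7, "wx": -4.9, "wy": 44.6, "wz": 6.3}])

```text
time: 25.95
eef_pos: [0.528, -0.1176, 0.1715]
ee_rot: [179.9, -59.5, 80.3]
contact_force: [0.6, 0.2, -0.6]
gripper_width: 0.395
grip_force: 40.6
```

```bash
python3 -c "
from h import *
s=arm.observe();print(s['joint_pos'],s['gripper_width'])
go([525,-136,81],80,60,0,0)
a=imaging.snapshot('wrist')[:,:,::-1]
b=cv2.resize(imaging.snapshot('scene')[130:280,220:420,::-1],(400,300),interpolation=2)
cv2.imwrite('pics/w8.png',np.hstack([cv2.resize(a,(400,300)),b]))"
```

```text
[-45.4882662   44.00459082  87.7736844   44.40770769  92.10575471
 -52.76373807] 0.3948402591060471
xyz [-8.73  0.01  4.86] w [-0.2  0.5  0.2] tcp [ 0.528 -0.12   0.072]
```

View pics/w8.png

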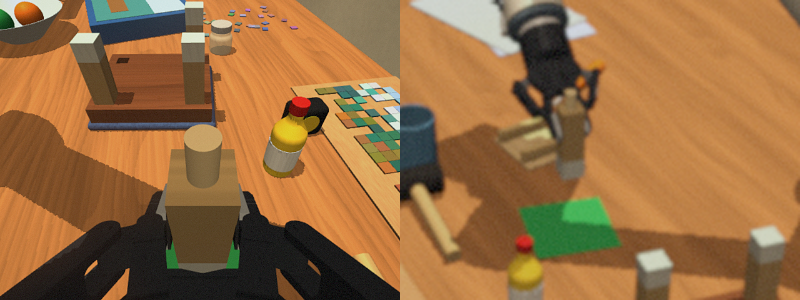

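The leg is upright, tenon up, above the green mat. Lowering it.

Request:
drive_tool(series=[{"fingers": -1, "x": -2.6, "y": 0, "z": 1.5, "wx": 0, "wy": 0.5, "wz": 0}, {"fingers": -1, "x": -5.2, "y": 0, "z": 2.9, "wx": 0, "wy": 0.5, "wz": 0}, {"fingers": -1, "x": -7, "y": 0, "z": 3.9, "wx": 0, "wy": 0.5, "wz": 0}, {"fingers": -1, "x": -7.7, "y": 0, "z": 4.3, "wx": 0, "wy": 0.5, "wz": 0}, {"fingers": -1, "x": -8.1, "y": 0, "z": 4.5, "wx": 0, "wy": 0.5, "wz": 0}, {"fingers": -1, "x": -8.1, "y": 0, "z": 4.5, "wx": 0, "wy": 0.5, "wz": 0}, {"fingers": -1, "x": -8.1, "y": 0, "z": 4.5, "wx": 0, "wy": 0.5, "wz": 0}])

```text
time: 26.63
eef_pos: [0.528, -0.1203, 0.0796]
ee_rot: [179.9, -60.1, 80.3]
contact_force: [-0.2, -0.9, -0.2]
gripper_width: 0.392
grip_force: 40.6
```

Request:
drive_tool(series=[{"fingers": -1, "x": -0.2, "y": 0, "z": 0.1, "wx": 0, "wy": 0, "wz": 0}, {"fingers": -1, "x": -0.3, "y": 0, "z": 0.2, "wx": 0, "wy": 0, "wz": 0}, {"fingers": -1, "x": -0.3, "y": 0, "z": 0.2, "wx": 0, "wy": 0, "wz": 0}])

```text
time: 26.88
eef_pos: [0.5278, -0.12, 0.0752]
ee_rot: [179.9, -60.2, 80.2]
contact_force: [-0.3, 0.5, -1.8]
gripper_width: 0.39
grip_force: 40.6
```

Request:
drive_tool(series=[{"fingers": -1, "x": -0.1, "y": 0, "z": 0.05, "wx": 0, "wy": 0, "wz": 0}, {"fingers": -1, "x": -0.17, "y": 0, "z": 0.1, "wx": 0, "wy": 0, "wz": 0}, {"fingers": -1, "x": -0.17, "y": 0, "z": 0.1, "wx": 0, "wy": 0, "wz": 0}])

```text
time: 27.13
eef_pos: [0.5276, -0.1199, 0.0728]
ee_rot: [-180.0, -60.2, 80.2]
contact_force: [-0.5, 0.9, -1.0]
gripper_width: 0.393
grip_force: 40.6
```

Request:
drive_tool(series=[{"fingers": -1, "x": -0.1, "y": 0, "z": 0.05, "wx": 0, "wy": 0, "wz": 0}, {"fingers": -1, "x": -0.17, "y": 0, "z": 0.1, "wx": 0, "wy": 0, "wz": 0}, {"fingers": -1, "x": -0.17, "y": 0, "z": 0.1, "wx": 0, "wy": 0, "wz": 0}])

```text
time: 27.38
eef_pos: [0.5277, -0.1199, 0.0716]
ee_rot: [179.9, -60.3, 80.2]
contact_force: [-2.4, -2.0, 8.6]
gripper_width: 0.391
grip_force: 41.6
```

Contact at the expected height (8.6 N). I'll release and back straight out.

Request:
drive_tool(series=[{"fingers": -0.2, "x": 0, "y": 0, "z": 0, "wx": 0, "wy": 0, "wz": 0}, {"fingers": 0, "x": 0, "y": 0, "z": 0, "wx": 0, "wy": 0, "wz": 0}, {"fingers": 0.5, "x": 0, "y": 0, "z": 0, "wx": 0, "wy": 0, "wz": 0}, {"fingers": 1, "x": 0, "y": 0, "z": 0, "wx": 0, "wy": 0, "wz": 0}, {"fingers": 1, "x": 0, "y": 0, "z": 0, "wx": 0, "wy": 0, "wz": 0}, {"fingers": 1, "x": 0, "y": 0, "z": 0, "wx": 0, "wy": 0, "wz": 0}, {"fingers": 1, "x": 0, "y": 0, "z": -3, "wx": 0, "wy": 0, "wz": 0}, {"fingers": 1, "x": 0, "y": 0, "z": -7, "wx": 0, "wy": 0, "wz": 0}, {"fingers": 1, "x": 0, "y": 0, "z": -11, "wx": 0, "wy": 0, "wz": 0}, {"fingers": 1, "x": 0, "y": 0, "z": -13, "wx": 0, "wy": 0, "wz": 0}, {"fingers": 1, "x": 0, "y": 0, "z": -13, "wx": 0, "wy": 0, "wz": 0}])

```text
time: 28.3
eef_pos: [0.5086, -0.2354, 0.1372]
ee_rot: [179.6, -60.0, 80.4]
contact_force: [-0.2, -0.5, 0.7]
gripper_width: 0.996
grip_force: 0.0
```

```bash
python3 -c "
from h import *
a=imaging.snapshot('wrist')[:,:,::-1]
b=cv2.resize(imaging.snapshot('scene')[130:280,220:420,::-1],(400,300),interpolation=2)
cv2.imwrite('pics/w9.png',np.hstack([cv2.resize(a,(400,300)),b]))"
```

```text
(no output)
```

View pics/w9.png

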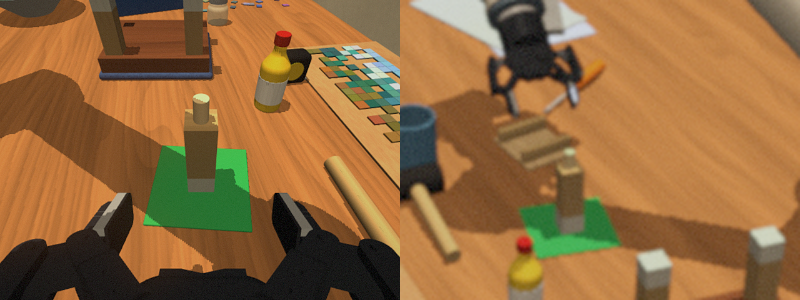

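The leg stands on its white foot near the middle of the mat, tenon up, and the gripper is clear. Handing in.

```bash
python3 -c "
from rig import finish_job
print(finish_job())"
```

```text
the job is handed in; nothing more can be done
None
```

I found the loose leg (the far-left one in the stool frame, at about x 0.43, y 0.32 m), drew it out, laid it across the rest and let go, then stood it on its white foot near the middle of the green mat, tenon up; the job is handed in at about 28 s of the 72 s allowed, but the hand-in returned no verdict.

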